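# Clear a jammed dowel from a feeder's tube

## Robot

A 7-joint arm with a two-finger parallel gripper is mounted at the origin on a cart in front of the work surface, level with it; the furniture and walls round the work are solid. World frame = base frame: x ahead of the robot, y to its left, z up, the work surface at z = 0. Lengths are in m, angles in rad, forces in N, time in s.
With the tool pointing down it reaches from about 0.425 to 0.925 m from the base axis. Payload 6.8 kg.
Tool frame: the origin (TCP) lies between the finger pads; the fingertips stand 17 mm ahead of it and the grasp point (between the pads) lies 2 mm behind it; z points along the fingers, x is the direction in which the jaws open and shut, and the axes are right-handed (so a half turn about z gives the same grasp; the last joint's range is limited). The gripper opens to 85 mm and grips with 20 to 120 N. Pads are 22 mm wide; open, the fingers measure 114 mm over their backs; the gripper's body (76 mm by 85 mm) begins 54 mm behind the grasp point. The pads swing forward as they close: fully open they stand 13 mm farther back than shut.
Start: joints at [1.229, 0.477, 0.022, 1.555, -0.011, 1.109, -0.083], TCP at [0.156, -0.657, 0.248] pointing down, gripper open.
Joint ranges: [-2.96, 2.96], [-0.34, 2.1], [-1.41, 1.46], [0.24, 2.44], [-1.37, 4.51], [0.17, 1.92], [-2.96, 2.96]. Speed limits (rad/s): [2.39, 2.39, 3.14, 3.14, 3.14, 3.14, 3.14].

## Interface

Orientations are given as a unit quaternion [w, x, y, z].
In Python, from station import readout, read_camera, get_calibration, bot, models gives the robot as it stands.
- The arm moves only by the tool carry_out, never from a script. Its argument "deltas" is a list of rows, each a list of 2 entries, a list of its own where there are three numbers: the shift along the tool's x, y, z in cm, then the turn about the tool's z in degrees. A call has 1 to 10 rows; each row is the pose to reach, as a shift and turn from the pose measured when the call began, along the tool's axes at that moment; what a row does not reach only later rows make up. A row lasts 1/8 s, in which the tool goes at most 62.5 mm and 10.7 degrees, less where a joint would pass 70% of its speed; a pose out of reach is approached as far as the arm can. A call with a gripper value outside its range is refused whole. "hand" is the opening, from 0 (shut) to 1 (fully open), set as the call begins (left out, the last holds). The fingers move at their own pace and stop on an object; "newtons" is the grip in N (left out, the last holds). Time passes only in rows, so rows that repeat a pose let the fingers close. It gives the time, the measured TCP pose, the force and the opening at its end, in the units of the state.
- readout.get_obs(): the state, without advancing time (a new reading comes with each control period).
- read_camera(name): name is "side" or "top"; returns the picture (384x512x3 uint8, red, green, blue); there is no depth.
- get_calibration(name): a dict with "fov_y" (degrees; the focal length in pixels is half the picture's height over the tangent of half this angle, whatever the lens; pixels are square), "cx", "cy" (the principal point, pixels), "D" ([k1, k2, p1, p2, k3] as OpenCV has them; the pictures are not rectified), "world_from_camera" (4x4, takes a point from camera to world coordinates). Camera axes: x right, y down, z forward; pixel columns grow to the right and rows downward; lengths in m; the calibration is good to about 2 mm. A picture is of the moment at which its call begins. get_calibration takes no time and is no camera call.
- bot.hand_in(): hands the job in, once; it reports no verdict.
Trained networks look in the newest picture that a camera, given by its name, has taken for a name from the list of things; names that differ only in an ending like _2 or _b are one class to them, and where a whole thing is asked for, a point or a joint stands for the part that bears it (a point fixed in the world has none). Each returns a list of dicts, best first, with "score" (0 to 1); they miss things now and then, are a little off and sometimes report something else, mostly with a low value. They report only what shows in the picture. A call takes as long as a camera call. They do not tell look-alikes from the thing itself.
- models.spot_in(query, camera): "centre" ([row, column] in pixels, amid what is visible of it).
The state is a dict: "t": time; "q": joint angles; "joint_vel": joint speeds; "joint_torque": joint torques, N m; "eef_pos": TCP position; "tool_rot": TCP orientation; "contact_force": force on the tool from outside, world axes, zero at the start; "torque": the same for the moment, N m; "gripper_width": opening from 0.0 (shut) to 1.0 (fully open).
Only numpy, scipy, OpenCV 4.12 (cv2) and the standard library are available. Lean on these libraries where they do the work, as an engineer would, in place of code of your own. Each camera call takes 0.05 s, during which the arm holds its last target. There are 200 camera calls.

## Task

A dowel has stuck at the bottom of the feeder's clear tube. Tip the tube fully over onto its stop, so that its mouth leans out to the front and its lower end clears the feed block; then take the push rod from its sleeve and press it down inside the tube until its flange is at the mouth and the dowel drops into the catch tray. Put the rod back in its sleeve, seated on its flange, leave the tube tipped for reloading, and do not disturb the oil can or the tape measure.

Things in the scene. Friction and masses are not known exactly. Their poses are not given: they have to be found in the camera images.
- feeder: Dowel feeder, bolted down: base plate, two grey cheek plates, feed block, steel catch tray. Origin on the bench below the tube's pivot (axis = its y axis, 135 mm up). -x is its front, the tray is on its +x side; spans x -75 to +195, y -84 to +65 mm; cheeks lie 25 to 32 mm either side of the tube's axis; all but the tube is below 155 mm.
- feed_tube (a joint): Tilt of the feed tube about the pivot, rad: 0 = upright over the feed block (start), 0.55 = on its stop, mouth leaning to the feeder's -x side and lower end out over the tray. Stiff friction pivot (about 0.3 N m, i.e. some 6 N at the mouth collar): it stays where it is left.
- tube_mouth (a point): Centre of the tube's upper end, 65 mm from the pivot (200 mm above the bench when upright). z points out of the tube along its axis, y = pivot axis, x to the tray side. Clear tube 135 mm long, bore 26 mm; aluminium mouth collar: grip band 41 mm across from 6 to 25 mm below the mouth, lip 45 mm across above it; mouth flared to 32 mm.
- tube_outlet (a point): Centre of the tube's open lower end, same axes as tube_mouth, 135 mm below it. 5 mm above the feed block when upright. A ball-nosed spring plunger 12 mm above the end presses on the dowel from the +x side; pushing the dowel down past it takes about 8 to 12 N.
- dowel_center (a point): Centre of the stuck wooden dowel, 22 mm thick, 60 mm long (its z axis lies along it). It starts at the bottom of the tube, 7 mm above the lower end.
- tray_floor (a point): Centre of the catch tray's floor on the feeder, axes as the feeder; inside 159 mm (x) by 120 mm (y), walls 29 mm high.
- holder_mouth (a point): Centre of the top rim of the rod's fixed steel sleeve, an upright pipe on a round foot 72 mm wide, 139 mm above the bench; bore 24 mm, flared to 30 mm at the rim, 131 mm deep. z up.
- rod_handle (a point): Middle of the push rod's round wooden handle (28 mm thick, its end 30 mm above this point); z points along the rod out of the handle end. Flange 40 mm across, underside 39 mm below this point; steel shaft 16 mm thick, bevelled tip 168 mm below it. Starts upright in the sleeve, flange on its rim. With the flange on the tube's mouth the tip is 6 mm short of the lower end. 0.2 kg.
- rod_tip (a point): Tip of the push rod's shaft, on its axis.
- oil_can: Bystander: small oil can with a bent spout, 70 mm wide, 173 mm high, origin at the centre of its underside. Stands to one side of the feeder, the rod's sleeve on the other.
- tape_measure: Bystander: pocket tape measure lying flat in front of the feeder, 62 x 81 mm, 33 mm high, origin at the centre of its underside.
Things that resemble listed ones, but are neither listed nor needed, are in the scene too. What is meant by the part that bears rod_handle is not turquoise, and is the larger of those in its own colour. What is shaped like the part that bears holder_mouth but blue is not meant.

How it is judged:
By the outcome, as a careful person would: the job done as asked, in the order asked, and still so for the second after the job is handed in, with the robot touching nothing.
It also fails if it takes over 58 s, if anything falls off the work surface, if the arm or the gripper's body presses on something with over 40 N, if the wrist force passes 120 N, or if a joint passes its speed limit or range.

## Working session

There is one attempt and no reset: what is moved stays moved. The work goes in short steps, Python scripts to look and compute and a tool call to move; the robot and the scene stay as the last step left them, time stands still between calls to the robot, and variables do not carry over. Pictures are saved under pics/ and viewed, about 8 in all and at most 12, crops included, and the job is handed in when it is done.

Besides the shell and the picture viewer there is one more tool, called in YAML: its name, and indented under it one key for each argument. carry_out: Moves the arm, as the interface text tells. Its arguments: {"type":"object","properties":{"deltas":{"type":"array"},"hand":{"type":"number"},"newtons":{"type":"number"}},"required":["deltas"]}

```bash
ls; mkdir -p pics; cat > h.py <<'E'
import numpy as np, cv2
from station import readout, read_camera, get_calibration, bot, models
def cal(n):
    c=get_calibration(n); f=192/np.tan(np.radians(c["fov_y"])/2)
    K=np.array([[f,0,c["cx"]],[0,f,c["cy"]],[0,0,1.]]); return K,np.array(c["D"],float),np.array(c["world_from_camera"])
def ray(n,rc):
    K,D,T=cal(n); u=cv2.undistortPoints(np.array([[[rc[1],rc[0]]]],float),K,D)[0,0]
    d=T[:3,:3]@np.array([u[0],u[1],1]); return T[:3,3],d/np.linalg.norm(d)
def atz(n,rc,z):
    o,d=ray(n,rc); return o+d*(z-o[2])/d[2]
def proj(n,P):
    K,D,T=cal(n); R=T[:3,:3].T; t=-R@T[:3,3]
    p=cv2.projectPoints(np.array(P,float).reshape(-1,1,3),cv2.Rodrigues(R)[0],t,K,D)[0].reshape(-1,2); return p[:,::-1]
def tri(a,b):
    (o1,d1),(o2,d2)=ray("side",a),ray("top",b)
    s=np.linalg.lstsq(np.c_[d1,-d2],o2-o1,rcond=None)[0]; p,q=o1+s[0]*d1,o2+s[1]*d2
    return (p+q)/2,np.linalg.norm(p-q)
def save(n,name,crop=None,scale=1):
    im=read_camera(n)[:,:,::-1]
    if crop: r0,r1,c0,c1=crop; im=im[r0:r1,c0:c1]
    cv2.imwrite("pics/"+name,cv2.resize(im,None,fx=scale,fy=scale,interpolation=cv2.INTER_CUBIC))
E
python3 - <<'E'
from h import *
np.set_printoptions(precision=3,suppress=True)
save("side","s1.png",scale=1.5);save("top","t1.png",scale=1.5)
for n in("side","top"):
    print(n,cal(n)[2][:3])
    for q in["feeder","feed_tube","tube_mouth","tube_outlet","dowel_center","tray_floor","holder_mouth","rod_handle","rod_tip","oil_can","tape_measure"]:
        print(q,[(np.round(d["centre"]).astype(int).tolist(),round(d["score"],2)) for d in models.spot_in(q,n)][:5])
print(readout.get_obs())
E
```

```text
pics
side [[-0.991 -0.036  0.13   0.448]
 [-0.133  0.398 -0.908  1.021]
 [-0.019 -0.917 -0.399  0.614]]
feeder [([236, 245], 0.62), ([277, 257], 0.5)]
feed_tube [([185, 265], 0.7)]
tube_mouth [([186, 262], 0.95)]
tube_outlet [([190, 266], 0.84)]
dowel_center []
tray_floor [([236, 245], 0.58)]
holder_mouth [([295, 312], 0.73), ([275, 254], 0.55)]
rod_handle [([226, 218], 0.84), ([251, 297], 0.83), ([222, 253], 0.75), ([198, 299], 0.2)]
rod_tip [([227, 218], 0.81), ([221, 253], 0.71), ([249, 301], 0.71), ([221, 327], 0.66)]
oil_can [([197, 296], 0.64)]
tape_measure [([218, 323], 0.81), ([230, 245], 0.61)]
top [[ 0.007 -0.987  0.16   0.392]
 [-1.    -0.007 -0.004 -0.021]
 [ 0.006 -0.16  -0.987  1.446]]
feeder [([201, 250], 0.96), ([208, 180], 0.53)]
feed_tube []
tube_mouth []
tube_outlet [([212, 243], 0.73)]
dowel_center [([238, 326], 0.18)]
tray_floor [([197, 248], 0.68)]
holder_mouth [([253, 164], 0.83), ([219, 190], 0.68), ([205, 244], 0.39)]
rod_handle [([208, 179], 0.74), ([183, 192], 0.6)]
rod_tip [([181, 194], 0.67), ([244, 188], 0.57), ([210, 177], 0.53)]
oil_can [([236, 327], 0.85), ([209, 239], 0.48), ([209, 176], 0.46)]
tape_measure [([267, 283], 0.64)]
{'t': 1.2, 'q': array([ 1.229,  0.477,  0.022,  1.555, -0.012,  1.109, -0.083]), 'joint_vel': array([ 0.   , -0.   ,  0.002, -0.001, -0.   ,  0.   ,  0.002]), 'joint_torque': array([ -0.001, -59.631,   1.606, -28.153,   0.013,   0.002,   0.   ]), 'eef_pos': array([ 0.156, -0.657,  0.248]), 'tool_rot': array([-0.   ,  0.785, -0.62 ,  0.   ]), 'contact_force': array([0.321, 0.058, 0.099]), 'torque': array([0.001, 0.029, 0.011]), 'gripper_width': 0.9965318297585725}
```

View pics/s1.png

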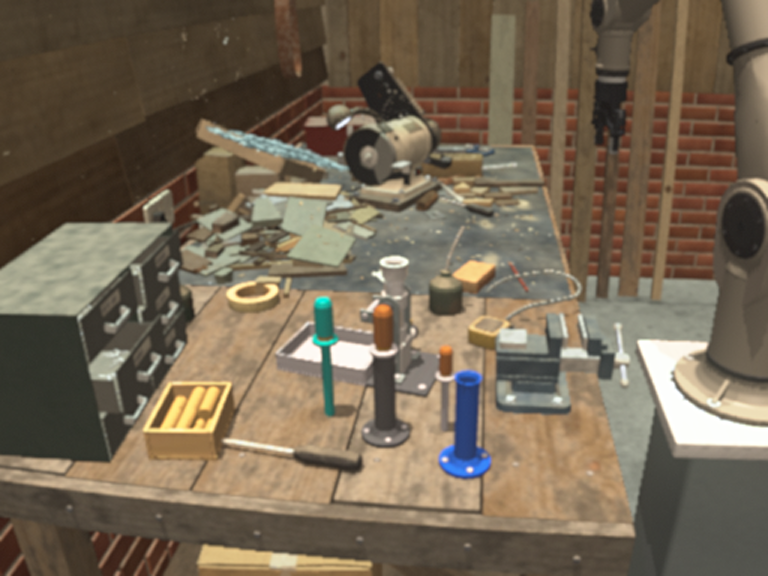

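View pics/t1.png

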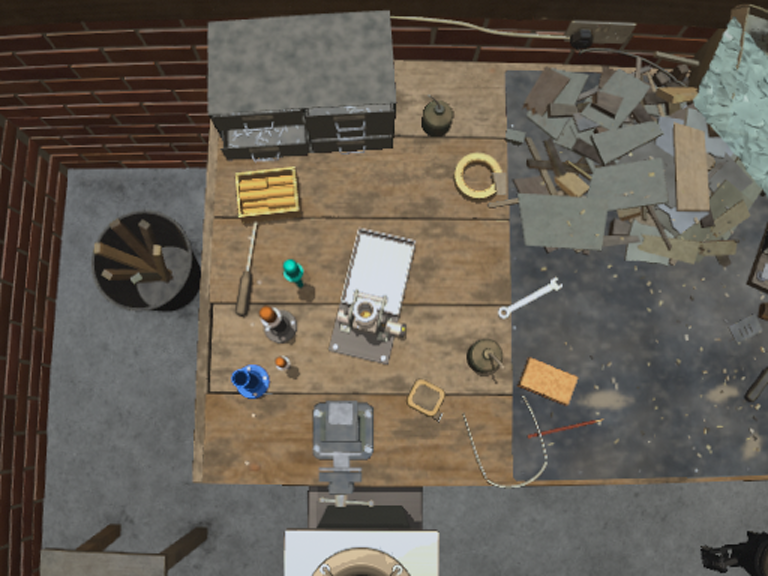

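The side view shows the orange-handled rod in the dark sleeve at about px (256,213), the tube mouth at (263,175) and the tray to its left. The top view shows the handle at (180,212), the tube at (243,209), the oil can at (322,238) and the tape at (283,266). I'll look closer.

```bash
python3 - <<'E'
from h import *
a=read_camera("top")[140:290,140:340,::-1]; b=read_camera("side")[160:310,200:400,::-1]
a=cv2.resize(a,None,fx=4,fy=4,interpolation=cv2.INTER_CUBIC);b=cv2.resize(b,None,fx=4,fy=4,interpolation=cv2.INTER_CUBIC)
cv2.imwrite("pics/t2.png",a);cv2.imwrite("pics/s2.png",b)
E
```

```text
(no output)
```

View pics/t2.png

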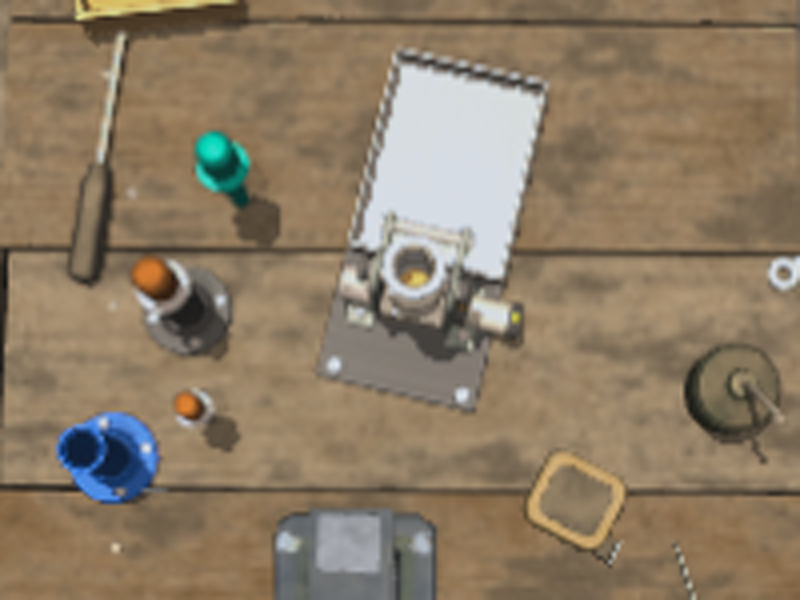

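View pics/s2.png

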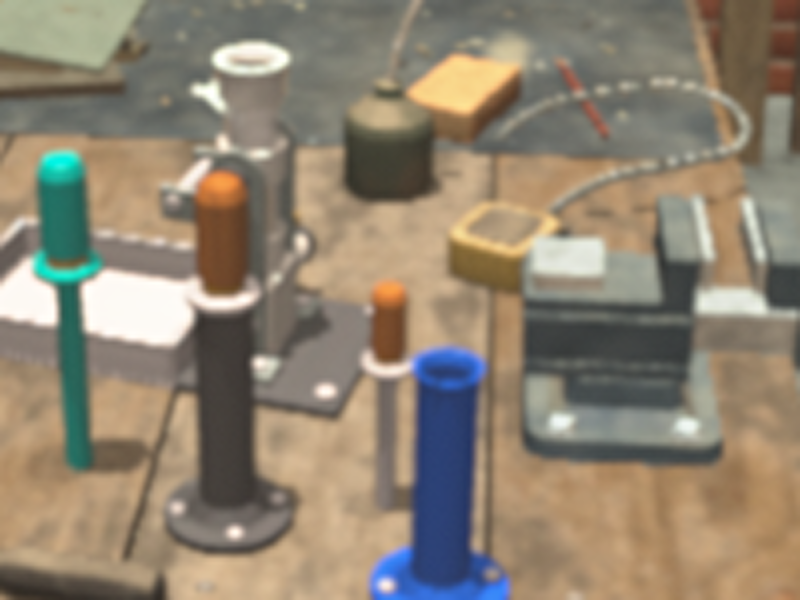

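```bash
python3 - <<'E'
from h import *
np.set_printoptions(precision=4,suppress=True)
T=lambda x,y:(140+y/4-.4,140+x/4-.4)
S=lambda x,y:(160+y/4-.4,200+x/4-.4)
print("mouth",tri(S(251,58),T(414,270)), atz("top",T(414,270),.2),atz("side",S(251,58),.2))
for n,p in dict(fl=(318,373),fr=(473,411)).items(): print(n,atz("top",T(*p),.006))
for n,p in dict(tl=(398,50),tr=(548,84),nr=(503,275)).items(): print(n,atz("top",T(*p),.03))
print("handle end", atz("top",T(153,274),.139+.005+.039+.025))
print("handle end side", atz("side",S(221,185),.139+.039+.030-.008), "mid",atz("side",S(222,235),.178))
print("rim",atz("side",S(224,293),.143),"foot side",atz("side",S(229,512),.006),"foot top",atz("top",T(188,310),.006))
print("can",atz("top",T(733,390),.09),"tape",atz("top",T(576,500),.033))
print("vise top",atz("top",T(350,540),.1), "green",atz("top",T(215,150),.19),"small",atz("top",T(188,405),.12),"blue",atz("top",T(82,450),.139))
E
```

```text
mouth (array([ 0.5804, -0.0059,  0.2003]), np.float64(0.0028307102947470455)) [ 0.579 -0.006  0.2  ] [ 0.582  -0.0071  0.2   ]
fl [0.5248 0.072  0.006 ]
fr [ 0.4955 -0.0513  0.006 ]
tl [0.7835 0.0107 0.03  ]
tr [ 0.7563 -0.11    0.03  ]
nr [ 0.6011 -0.074   0.03  ]
handle end [0.5736 0.1741 0.208 ]
handle end side [0.5757 0.1674 0.2   ] mid [0.5739 0.1802 0.178 ]
rim [0.5739 0.1777 0.143 ] foot side [0.5739 0.1785 0.006 ] foot top [0.5744 0.177  0.006 ]
can [ 0.5062 -0.2447  0.09  ] tape [ 0.4252 -0.1308  0.033 ]
vise top [0.3933 0.0404 0.1   ] green [0.6653 0.1358 0.19  ] small [0.4899 0.1594 0.12  ] blue [0.4553 0.2327 0.139 ]
```

The close-ups confirm the rod (orange) in the dark sleeve, the upright tube, and the tray towards +x, with the feeder yawed by about -13°. Next I'll write a helper that turns world targets into tool-axis shifts.

```bash
cat >> h.py <<'E'
from scipy.spatial.transform import Rotation as Ro
YAW=np.radians(-13.2); FX=np.array([np.cos(YAW),np.sin(YAW),0]); FY=np.array([-np.sin(YAW),np.cos(YAW),0]); Z=np.array([0,0,1.])
ORI=np.array([.5805,-.0065,0]); HOL=np.array([.574,.1775,.139])
def F(x,y,z): return ORI+x*FX+y*FY+z*Z
def go(*Ps,xdir=-FY):
    o=readout.get_obs(); R=Ro.from_quat(o["tool_rot"],scalar_first=True).as_matrix()
    v=R.T@xdir; a=np.degrees(np.arctan2(v[1],v[0])); a=(a+90)%180-90
    print("t",round(o["t"],2),"tcp",np.round(o["eef_pos"],4),"feed",np.round([(o["eef_pos"]-ORI)@FX,(o["eef_pos"]-ORI)@FY],4),"f",np.round(o["contact_force"],1),"w",round(o["gripper_width"],3),"tilt",np.round(R[:,2],3))
    for P in Ps: print(np.round(R.T@(np.array(P)-o["eef_pos"])*100,2),"turn",round(a,1))
E
python3 -c "
from h import *
go([.4,-.3,.33],F(.06,0,.33),F(.052,0,.187))"
```

```text
t 1.3 tcp [ 0.1564 -0.6566  0.2483] feed [-0.2644 -0.7298] f [ 0.2  1.1 -0.3] w 0.998 tilt [ 0. -0. -1.]
[-29.05 -31.96  -8.17] turn 26.6
[-50.74 -61.68  -8.17] turn 26.6
[-51.09 -60.97   6.13] turn 26.6
```

carry_out:
  deltas:
    - [[-1, -1, -5], 5]
    - [[-4, -5, -8.2], 10]
    - [[-8, -9.5, -8.2], 15]
    - [[-12, -14.5, -8.2], 20]
    - [[-16, -19, -8.2], 26.6]
    - [[-20, -24, -8.2], 26.6]
    - [[-24, -28.5, -8.2], 26.6]
    - [[-28, -33, -8.2], 26.6]
    - [[-32, -38, -8.2], 26.6]
    - [[-36, -43, -8.2], 26.6]
  hand: 0

```text
t: 2.55
eef_pos: [0.4904, -0.2077, 0.3307]
tool_rot: [0.0, -0.621, 0.784, -0.0]
contact_force: [1.0, -0.6, -0.9]
gripper_width: -0.001
```

```bash
python3 -c "
from h import *
go(F(.06,0,.33),F(.056,0,.187))"
```

```text
t 2.55 tcp [ 0.4904 -0.2077  0.3307] feed [-0.0418 -0.2165] f [ 1.  -0.6 -0.9] w -0.001 tilt [ 0.001 -0.001 -1.   ]
[-21.65 -10.17   0.08] turn -0.0
[-21.66  -9.76  14.38] turn -0.0
```

carry_out:
  deltas:
    - [[-4.5, -2.2, 0], 0]
    - [[-9, -4.4, 0], 0]
    - [[-13.5, -6.5, 0], 0]
    - [[-18, -8.5, 0], 0]
    - [[-21.6, -10, 0], 0]
    - [[-21.6, -10, 3], 0]
    - [[-21.6, -10, 7], 0]
    - [[-21.6, -10, 11], 0]
    - [[-21.6, -10, 14], 0]
    - [[-21.6, -10, 14.4], 0]

```text
t: 3.8
eef_pos: [0.6358, -0.0206, 0.1845]
tool_rot: [-0.002, -0.621, 0.784, 0.001]
contact_force: [-0.2, -0.0, 0.5]
gripper_width: 0.002
```

```bash
python3 -c "
from h import *
go(F(.02,0,.187),F(.006,0,.187))
save('side','s3.png',(130,280,170,370),4)"
```

```text
t 3.8 tcp [ 0.6358 -0.0206  0.1845] feed [ 0.0571 -0.0011] f [-0.2 -0.   0.5] w 0.002 tilt [-0.004 -0.001 -1.   ]
[-0.11  3.71 -0.23] turn -0.0
[-0.11  5.11 -0.23] turn -0.0
```

View pics/s3.png

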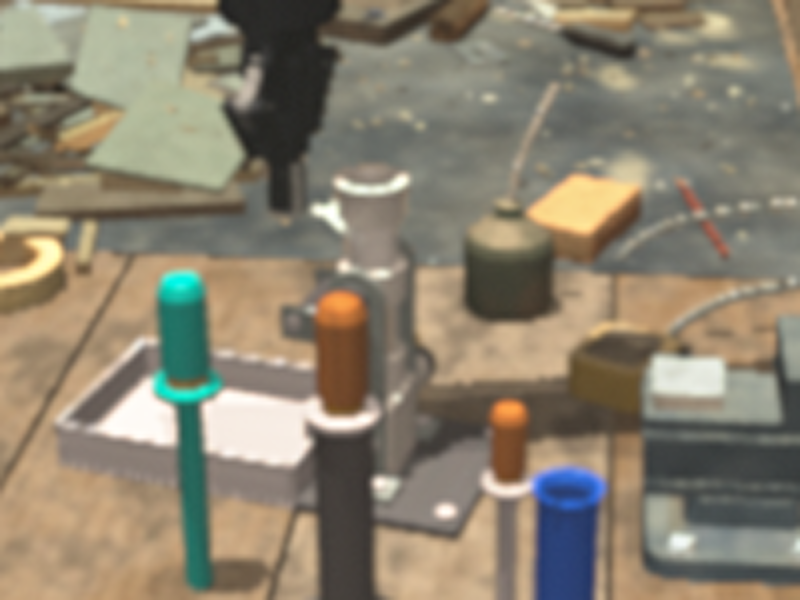

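The fingers stand on the tray side of the collar, with the tip at collar height (crop px (283,215)). Now I'll push towards the front.

carry_out:
  deltas:
    - [[-0.1, 1.2, -0.2], 0]
    - [[-0.1, 2.0, -0.2], 0]
    - [[-0.1, 2.6, -0.2], 0]
    - [[-0.1, 3.2, -0.2], 0]
    - [[-0.1, 3.7, -0.2], 0]
    - [[-0.1, 4.1, -0.2], 0]
    - [[-0.1, 4.4, -0.2], 0]
    - [[-0.1, 4.6, -0.2], 0]

```text
t: 4.85
eef_pos: [0.5962, -0.0095, 0.1911]
tool_rot: [0.003, -0.621, 0.784, -0.003]
contact_force: [7.9, -1.7, 5.6]
gripper_width: -0.0
```

```bash
python3 -c "
from h import *
go(F(.0,0,.187))
save('side','s4.png',(130,280,170,370),4)"
```

```text
t 4.85 tcp [ 0.5962 -0.0095  0.1911] feed [0.016  0.0006] f [ 7.9 -1.7  5.6] w -0.0 tilt [ 0.01  -0.001 -1.   ]
[0.07 1.61 0.4 ] turn -0.1
```

View pics/s4.png

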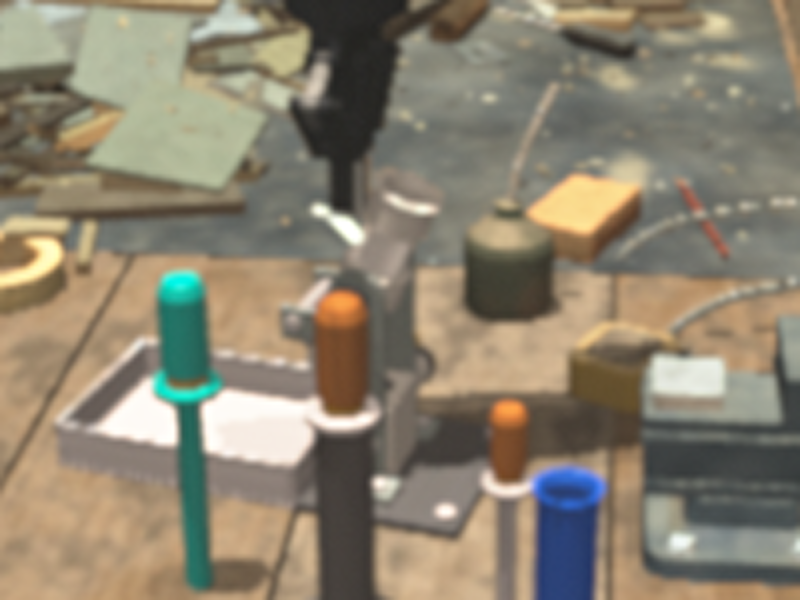

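The tube is partly tipped, with its mouth at about (415,205) in the crop. I'll push on until the force jumps at the stop.

carry_out:
  deltas:
    - [[0.1, 0.8, 0.2], 0]
    - [[0.1, 1.2, 0.2], 0]
    - [[0.1, 1.6, 0.2], 0]
    - [[0.1, 1.9, 0.2], 0]
    - [[0.1, 1.9, 0.2], 0]

```text
t: 5.52
eef_pos: [0.5876, -0.0078, 0.1919]
tool_rot: [0.013, -0.62, 0.785, -0.011]
contact_force: [32.0, -4.2, -18.2]
gripper_width: 0.001
```

```bash
python3 -c "
from h import *
go(F(.0,0,.187))"
```

```text
t 5.53 tcp [ 0.5876 -0.0078  0.1919] feed [0.0072 0.0004] f [ 32.   -4.2 -18.2] w 0.001 tilt [ 0.033 -0.001 -0.999]
[0.04 0.74 0.47] turn -0.2
```

It is on the stop: 32 N, with the TCP where the geometry predicts. Now I'll back off and rise.

carry_out:
  deltas:
    - [[0, -1, 0], 0]
    - [[0, -3, -1], 0]
    - [[0, -3.5, -6], 0]
    - [[-2, -3, -12], 0]
    - [[-6, -2, -14], 0]
  hand: 1

```text
t: 6.15
eef_pos: [0.6175, 0.0448, 0.3375]
tool_rot: [0.015, -0.618, 0.786, -0.013]
contact_force: [0.5, 0.9, -0.8]
gripper_width: 0.999
```

```bash
python3 -c "
from h import *
go(HOL+[0,0,.19],HOL+[0,0,.047])"
```

```text
t 6.15 tcp [0.6175 0.0448 0.3375] feed [0.0244 0.0584] f [ 0.5  0.9 -0.8] w 0.999 tilt [ 0.039 -0.001 -0.999]
[-11.87   7.39   0.67] turn -0.4
[-11.75   7.94  14.96] turn -0.4
```

carry_out:
  deltas:
    - [[-4, 2.5, 0.2], 0]
    - [[-8, 5, 0.6], 0]
    - [[-11.8, 7.4, 0.7], 0]
    - [[-11.8, 7.4, 2], 0]
    - [[-11.8, 7.5, 5], 0]

```text
t: 6.78
eef_pos: [0.575, 0.1772, 0.2865]
tool_rot: [0.016, -0.618, 0.786, -0.013]
contact_force: [0.3, -1.0, -0.2]
gripper_width: 0.997
```

```bash
python3 - <<'E'
from h import *
go(HOL+[0,0,.047])
a=read_camera("side")[100:250,170:370,::-1]; b=read_camera("top")[140:290,140:340,::-1]
cv2.imwrite("pics/m5.png",cv2.resize(np.hstack([a,b]),None,fx=2,fy=2,interpolation=cv2.INTER_CUBIC))
E
```

```text
t 6.78 tcp [0.575  0.1772 0.2865] feed [-0.0473  0.1776] f [ 0.3 -1.  -0.2] w 0.997 tilt [ 0.042 -0.001 -0.999]
[ 0.08  0.52 10.03] turn -0.4
```

View pics/m5.png

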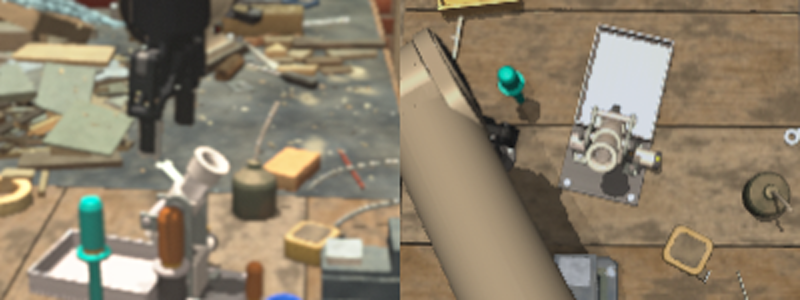

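The tube is leaning on its stop and the gripper is over the orange handle, fingers straddling it. Descend and grip.

carry_out:
  deltas:
    - [[0.1, 0.2, 4], 0]
    - [[0.1, 0.4, 7], 0]
    - [[0.1, 0.5, 9.5], 0]
    - [[0.1, 0.5, 10], 0]

```text
t: 7.38
eef_pos: [0.5705, 0.1736, 0.1814]
tool_rot: [0.01, -0.617, 0.786, -0.012]
contact_force: [0.3, 0.3, -0.2]
gripper_width: 0.998
```

carry_out:
  deltas:
    - [[0, 0, 0], 0]
    - [[0, 0, 0], 0]
    - [[0, 0, 0], 0]
    - [[0, 0, 0], 0]
  hand: 0
  newtons: 30

```text
t: 7.88
eef_pos: [0.5712, 0.174, 0.1825]
tool_rot: [0.011, -0.617, 0.786, -0.012]
contact_force: [0.6, 0.2, 4.8]
gripper_width: 0.322
```

```bash
python3 -c "
from h import *
go(HOL+[0,0,.047],HOL+[0,0,.3])"
```

```text
t 7.88 tcp [0.5712 0.174  0.1825] feed [-0.0503  0.1736] f [0.6 0.2 4.8] w 0.322 tilt [ 0.033 -0.005 -0.999]
[-0.41 -0.2  -0.34] turn -0.5
[ -0.49  -1.04 -25.63] turn -0.5
```

Gripped (opening 27 mm). Lifting.

carry_out:
  deltas:
    - [[0, -0.1, -3], 0]
    - [[0, -0.2, -6], 0]
    - [[0, -0.4, -11], 0]
    - [[0, -0.55, -16], 0]
    - [[0, -0.7, -20], 0]
    - [[0, -0.7, -20], 0]

```text
t: 8.62
eef_pos: [0.5724, 0.1739, 0.3861]
tool_rot: [0.014, -0.617, 0.786, -0.013]
contact_force: [0.8, 0.3, -2.2]
gripper_width: 0.319
```

```bash
python3 - <<'E'
from h import *
go(F(-.034,0,.38))
a=read_camera("side")[60:210,170:370,::-1]
cv2.imwrite("pics/m6.png",cv2.resize(a,None,fx=3,fy=3,interpolation=cv2.INTER_CUBIC))
E
```

```text
t 8.62 tcp [0.5724 0.1739 0.3861] feed [-0.049   0.1738] f [ 0.8  0.3 -2.2] w 0.319 tilt [ 0.039 -0.003 -0.999]
[17.37 -1.65  0.56] turn -0.6
```

View pics/m6.png

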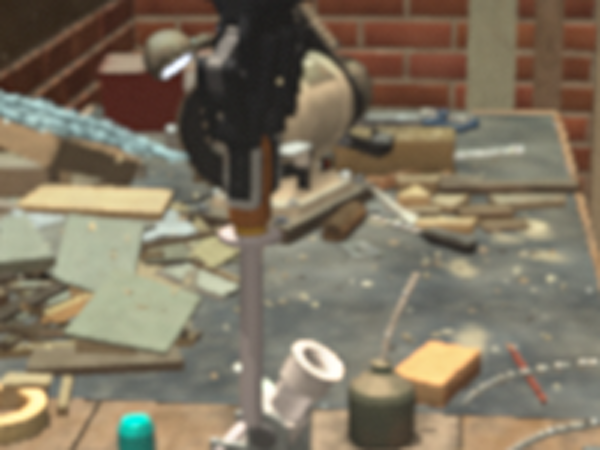

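The rod is held upright, its shaft running from about (250,240) to (252,440) in the crop. I'll check its offset and lean against a projection.

```bash
python3 - <<'E'
from h import *
t=readout.get_obs()["eef_pos"]
for dx in(0,.005): print(proj("side",[t+dx*FX-[0,0,d] for d in(.06,.10,.13,.16)]).round(1).tolist())
im=read_camera("side").astype(int)
for r in(145,155,165,175,190,200):
    print(r,im[r,244:264].sum(1)//3)
print([ (np.round(d["centre"],1).tolist(),round(d["score"],2)) for q in("tube_mouth",) for d in models.spot_in(q,"side")])
mo=F(-.034,0,.1904); print("mouth pred side/top",proj("side",[mo]).round(1),proj("top",[mo]).round(1))
E
```

```text
[[149.4, 255.2], [168.8, 255.6], [182.9, 255.9], [196.7, 256.2]]
[[149.1, 252.8], [168.5, 253.3], [182.6, 253.6], [196.3, 253.9]]
145 [175 166 151 128 108 103 104 104 107 111 112 109 107 115 129 136 136 136
 135 134]
155 [202 200 197 187 163 133 112 105 107 111 112 110 108 112 122 128 129 130
 131 133]
165 [112 114 117 117 115 113 107 103 107 112 113 111 107 104 105 108 107 105
 105 104]
175 [107 108 110 114 119 120 116 110 113 118 116 112 107 105 111 119 124 127
 127 129]
190 [109 113 117 119 121 122 121 122 125 127 125 116 107 131 214 252 251 234
 196 161]
200 [143 137 132 132 141 167 182 163 135 125 125 119 110 102  97  97 100 111
 127 144]
[([188.5, 268.2], 0.91)]
mouth pred side/top [[179.6 276.5]] [[218.8 240.4]]
```

```bash
python3 - <<'E'
from h import *
im=read_camera("top").astype(int)
np.set_printoptions(linewidth=200)
for r in range(206,228): print(r,im[r,230:256].sum(1)//3)
ring=[F(-.034,0,.1904)+.0225*(np.cos(a)*FY+np.sin(a)*(np.cos(.55)*FX+np.sin(.55)*Z)) for a in np.arange(4)*np.pi/2]
print(proj("top",ring).round(1).tolist())
E
```

```text
206 [111 101 132 162 157 103 131 142 180 188 184 172 171 170 171 185 198 187 151 126 108 130 111 108 124 120]
207 [102  92 144 164 140 169 196 191 185 159 145 140 141 140 141 151 163 188 183 128 103  78  77 122 124  78]
208 [ 88  77 141 157 114 184 196 193 165 134 131 139 142 140 135 130 129 160 195 151 104  87  81 132 128  74]
209 [ 76  72 126 146  93 131 183 169 144 136 141 145 147 146 139 132 122 126 172 181 121 125 119 144 110  68]
210 [142 146 137 135  79  65 165 148 135 140 143 145 145 145 142 137 125 110 142 191 141 175 160 158 128  97]
211 [192 171 127 112  68  55 127 150 174 177 179 181 172 154 140 136 128 113 132 190 150 199 179 168 135 110]
212 [193 162 109  84  56 122 164 184 201 202 203 203 196 181 156 124 122 116 128 189 147 175 170 154 142 115]
213 [174 167  99  58  93 174 198 203 170 155 159 157 174 194 187 172 121 109 135 181 135 123 148 127 144 112]
214 [143 154  95  69 158 197 178 158 123 110 126 124 146 159 177 197 173 119 118 153 140 115 135 102 102  88]
215 [100 114  87 126 190 189 132  96 114 127 139 144 146 135 135 189 201 146  98 122 155 128 123  77  50  63]

[... 684 characters left out ...]
 197 200 205 199 191 183 177 181 184 191 195 198 149  84  66  58  51  71  95  96 106]
223 [122 122 122 121 136 171 194 204 202 206 207 209 207 194 200 199 170  99  63  64  63  59  88  99 106 128]
224 [123 122 122 121 121 136 164 185 199 204 204 206 205 200 185 156 106  61  61  64  64  71  95 100  98 122]
225 [121 121 122 121 122 122 129 147 160 169 172 174 165 148 125  80  59  58  63  64  64  87 104 103  97 108]
226 [121 120 120 120 120 121 120 120 121 130 133 135 107  69  59  58  62  64  63  63  64  80  87 102  88  91]
227 [121 121 120 120 120 118 119 119 119 120 119 101  72  64  64  64  64  64  64  65  65  64  62  82  97  81]
[[216.9, 232.6], [211.6, 242.0], [220.7, 248.3], [225.9, 238.9]]
```

The ring is centred at about (218.5,240.4) in the top view, exactly as predicted for 0.55 rad. Plan: enter vertically by about 15 mm, then swing the handle forward so the rod turns in the pads onto the tube's axis.

```bash
cat >> h.py <<'E'
A=lambda p:-np.sin(p)*FX+np.cos(p)*Z
TX=lambda p:np.cos(p)*FX+np.sin(p)*Z
M=F(-.034,0,.1904); L=.1725; OFF=.0035
def grip(s,lat,phi):  # TCP for tip at s along tube axis from mouth (neg = inside), lateral lat, rod lean phi
    return M+s*A(.55)+lat*TX(.55)+L*A(phi)-OFF*FX
E
python3 -c "
from h import *
go(grip(-.015,-.003,0)+[0,0,.037],grip(-.015,-.003,0))"
```

```text
t 8.82 tcp [0.5706 0.1728 0.3806] feed [-0.0506  0.1723] f [-0.6  0.2 -2.9] w 0.323 tilt [ 0.03  -0.006 -1.   ]
[17.21 -2.01 -0.45] turn -0.5
[17.21 -1.9   3.25] turn -0.5
```

carry_out:
  deltas:
    - [[3.5, -0.4, -0.9], 0]
    - [[8, -1, -0.9], -0.5]
    - [[12.5, -1.5, -0.9], -0.5]
    - [[16.5, -2, -0.9], -0.5]
    - [[17.2, -2, -0.9], -0.5]
    - [[17.2, -2, -0.8], -0.5]
    - [[17.2, -2, -0.5], -0.5]

```text
t: 9.7
eef_pos: [0.549, 0.0027, 0.3854]
tool_rot: [0.01, -0.622, 0.783, -0.011]
contact_force: [0.6, 0.3, -1.7]
gripper_width: 0.319
```

```bash
python3 - <<'E'
from h import *
go(grip(-.015,-.003,0))
a=read_camera("side")[90:215,200:340,::-1]; b=read_camera("top")[150:275,180:310,::-1]
cv2.imwrite("pics/m7.png",cv2.resize(np.hstack([a,b]),None,fx=2.9,fy=2.9,interpolation=cv2.INTER_CUBIC))
E
```

```text
t 9.7 tcp [0.549  0.0027 0.3854] feed [-0.0328  0.0018] f [ 0.6  0.3 -1.7] w 0.319 tilt [ 0.029 -0.005 -1.   ]
[0.19 0.05 3.69] turn 0.1
```

View pics/m7.png

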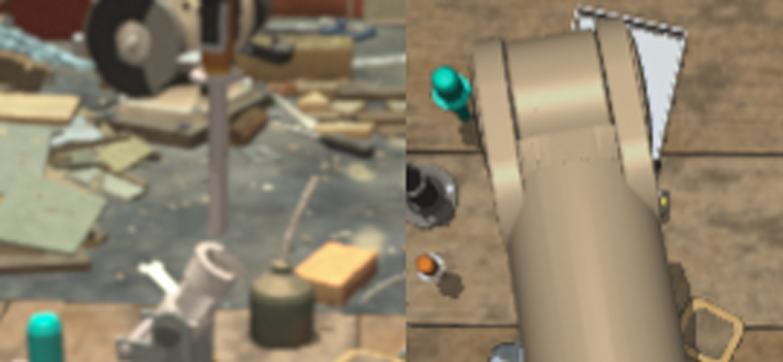

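The rod tip (217,235) is right above the mouth (217,258) in the side crop. Enter.

carry_out:
  deltas:
    - [[0.2, 0.05, 1], 0]
    - [[0.2, 0.05, 2], 0]
    - [[0.2, 0.05, 3], 0]
    - [[0.2, 0.05, 3.7], 0]
    - [[0.2, 0.05, 3.7], 0]

```text
t: 10.42
eef_pos: [0.5486, 0.0004, 0.3475]
tool_rot: [0.009, -0.622, 0.783, -0.011]
contact_force: [-0.4, 0.0, -2.3]
gripper_width: 0.322
```

```bash
python3 - <<'E'
from h import *
go(*[grip(-.018,-.003,p) for p in (0,.15,.3,.45,.6)],grip(-.03,0,.6))
E
```

```text
t 10.43 tcp [5.486e-01 4.000e-04 3.475e-01] feed [-0.0326 -0.0006] f [-0.4  0.  -2.3] w 0.322 tilt [ 0.027 -0.006 -1.   ]
[-0.06 -0.19  0.15] turn 0.1
[-0.06  2.39  0.28] turn 0.1
[-0.07  4.93  0.78] turn 0.1
[-0.07  7.36  1.66] turn 0.1
[-0.08  9.63  2.9 ] turn 0.1
[-0.07  8.77  3.79] turn 0.1
```

carry_out:
  deltas:
    - [[-0.1, 1.2, 0.25], 0]
    - [[-0.1, 2.4, 0.4], 0]
    - [[-0.1, 3.7, 0.6], 0]
    - [[-0.1, 4.9, 0.9], 0]
    - [[-0.1, 6.1, 1.3], 0]
    - [[-0.1, 7.3, 1.8], 0]
    - [[-0.1, 8.4, 2.3], 0]
    - [[-0.1, 9.2, 2.8], 0]
    - [[-0.1, 9.2, 2.8], 0]

```text
t: 11.55
eef_pos: [0.4592, 0.0221, 0.3163]
tool_rot: [0.008, -0.622, 0.783, -0.01]
contact_force: [1.1, 0.3, -1.4]
gripper_width: 0.313
```

```bash
python3 - <<'E'
from h import *
go(*[grip(s,0,.55) for s in (-.02,-.04,-.06,-.08,-.1,-.129)])
save('side','s8.png',(90,240,170,370),3)
E
```

```text
t 11.55 tcp [0.4592 0.0221 0.3163] feed [-1.246e-01  1.000e-04] f [ 1.1  0.3 -1.4] w 0.313 tilt [ 0.026 -0.006 -1.   ]
[ 0.01 -0.75 -0.39] turn 0.1
[ 0.02 -1.75  1.34] turn 0.1
[ 0.02 -2.75  3.07] turn 0.1
[ 0.02 -3.75  4.81] turn 0.1
[ 0.02 -4.75  6.54] turn 0.1
[ 0.03 -6.2   9.05] turn 0.1
```

View pics/s8.png

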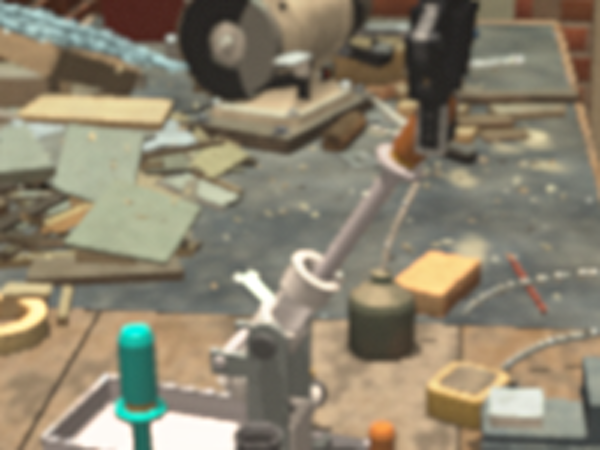

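The rod is in the tube, lined up and leaning slightly past the tube's axis. Now I'll drive it down along the axis.

carry_out:
  deltas:
    - [[0, -0.7, 0.2], 0]
    - [[0, -1.1, 0.8], 0]
    - [[0, -1.7, 1.4], 0]
    - [[0, -2.2, 2.2], 0]
    - [[0, -2.7, 3.0], 0]
    - [[0, -3.2, 3.9], 0]
    - [[0, -3.7, 4.7], 0]
    - [[0, -4.2, 5.6], 0]

```text
t: 12.6
eef_pos: [0.502, 0.0126, 0.2618]
tool_rot: [0.008, -0.622, 0.783, -0.01]
contact_force: [-4.5, 1.6, 5.3]
gripper_width: 0.316
```

```bash
python3 - <<'E'
from h import *
go(*[grip(s,0,.55) for s in (-.08,-.1,-.12,-.129,-.132)])
E
```

```text
t 12.6 tcp [0.502  0.0126 0.2618] feed [-0.0808  0.0007] f [-4.5  1.6  5.3] w 0.316 tilt [ 0.025 -0.005 -1.   ]
[ 0.06  0.49 -0.76] turn 0.1
[ 0.07 -0.51  0.98] turn 0.1
[ 0.07 -1.51  2.71] turn 0.1
[ 0.07 -1.96  3.49] turn 0.1
[ 0.07 -2.11  3.75] turn 0.1
```

carry_out:
  deltas:
    - [[0.05, -0.5, 1.0], 0]
    - [[0.05, -0.9, 1.7], 0]
    - [[0.05, -1.3, 2.3], 0]
    - [[0.05, -1.6, 2.9], 0]
    - [[0.05, -1.9, 3.4], 0]
    - [[0.05, -2.1, 3.75], 0]
    - [[0.05, -2.2, 3.9], 0]
    - [[0.05, -2.2, 3.9], 0]

```text
t: 13.6
eef_pos: [0.5228, 0.0078, 0.2256]
tool_rot: [0.007, -0.622, 0.783, -0.009]
contact_force: [-17.6, 1.7, 27.2]
gripper_width: 0.313
```

```bash
python3 - <<'E'
from h import *
go(*[grip(s,0,.55) for s in (-.129,-.135,-.14)])
save('side','s9.png',(130,280,180,380),4)
E
```

```text
t 13.6 tcp [0.5228 0.0078 0.2256] feed [-0.0594  0.0007] f [-17.6   1.7  27.2] w 0.313 tilt [ 0.023 -0.006 -1.   ]
[ 0.07  0.08 -0.19] turn 0.2
[ 0.07 -0.23  0.33] turn 0.2
[ 0.07 -0.48  0.76] turn 0.2
```

View pics/s9.png

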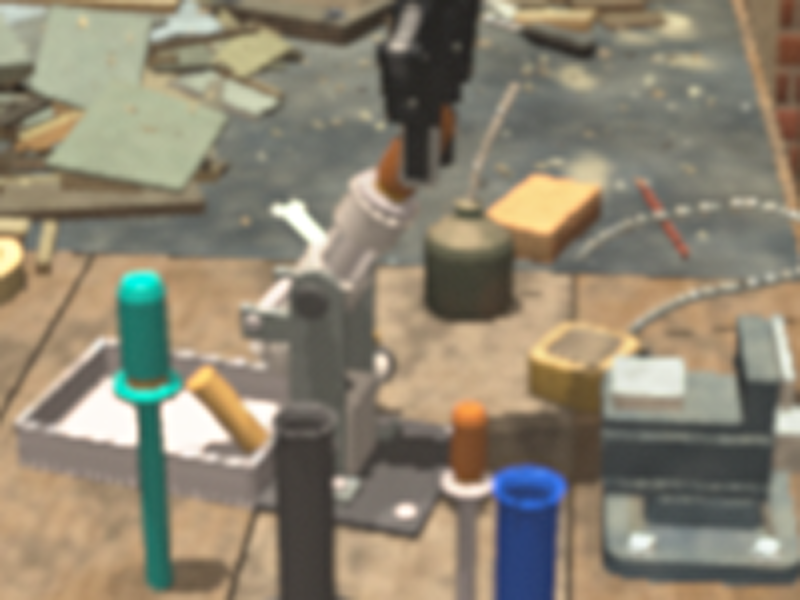

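The dowel lies in the tray (crop px (225,405)) and the flange is on the mouth with 32 N on the wrist. Withdrawing along the axis.

carry_out:
  deltas:
    - [[0, 0.4, -0.9], 0]
    - [[0, 1.1, -2.1], 0]
    - [[0, 2.0, -3.6], 0]
    - [[0, 3.1, -5.4], 0]
    - [[0, 4.2, -7.2], 0]
    - [[0, 5.3, -9.0], 0]
    - [[0, 6.4, -11.0], 0]
    - [[0, 7.4, -13.0], 0]
    - [[0, 8.2, -14.5], 0]
    - [[0, 8.2, -14.5], 0]

```text
t: 14.9
eef_pos: [0.4397, 0.0274, 0.37]
tool_rot: [0.008, -0.622, 0.783, -0.01]
contact_force: [0.2, 0.8, -2.1]
gripper_width: 0.319
```

```bash
python3 - <<'E'
from h import *
go()
t=readout.get_obs()["eef_pos"]
im=read_camera("side");np.save("s10.npy",im)
print("tip spots",[(np.round(d["centre"],1).tolist(),round(d["score"],2)) for d in models.spot_in("rod_tip","side")])
print("handle",[(np.round(d["centre"],1).tolist(),round(d["score"],2)) for d in models.spot_in("rod_handle","side")])
for p in(.4,.5,.6,.7): print(p,proj("side",[t+.0035*FX-d*A(p) for d in(.0,.08,.12,.1725)]).round(1).tolist())
E
```

```text
t 14.9 tcp [0.4397 0.0274 0.37  ] feed [-0.1448  0.0009] f [ 0.2  0.8 -2.1] w 0.319 tilt [ 0.026 -0.006 -1.   ]
tip spots [([131.8, 305.8], 0.93), ([225.9, 218.4], 0.86), ([254.4, 298.6], 0.76)]
handle [([228.3, 217.0], 0.97), ([132.3, 302.8], 0.82), ([250.0, 296.9], 0.71)]
0.4 [[108.5, 323.4], [139.9, 308.7], [154.8, 301.6], [173.6, 292.8]]
0.5 [[108.5, 323.4], [138.1, 305.6], [152.1, 297.1], [169.8, 286.4]]
0.6 [[108.5, 323.4], [136.0, 302.6], [149.0, 292.8], [165.5, 280.4]]
0.7 [[108.5, 323.4], [133.6, 299.9], [145.6, 288.8], [160.6, 274.8]]
```

```bash
python3 - <<'E'
import numpy as np
np.set_printoptions(linewidth=220)
im=np.load("s10.npy").astype(int)
for r in range(138,176,4): print(r,im[r,276:318].sum(1)//3)
E
```

```text
138 [122  92  70  62  61  57  56  59  59  61  76 100 122 132 134 135 134 134 135 134 133 135 145 155 157 147 133 119 110 104 106 111 111 101  81  61  57  60  66  76  85  93]
142 [136 134 132 130 127 124 120 123 132 140 144 139 133 132 142 150 149 145 138 137 148 157 152 137 124 113 105 102 102 111 116 114 113 112 111 109 104  99  94  91  85  77]
146 [126 128 130 131 132 132 132 130 127 127 130 133 133 131 131 130 135 146 156 156 144 128 114 107 105 105 110 110 107 105 105 104 101 104 113 127 127 113 109 117 119 112]
150 [140 142 143 143 146 146 147 149 148 147 145 143 140 140 144 153 158 149 134 121 111 104 104 107 108 105 103 101 101 101 105 116 123 119 110 113 113 105 103 102 103 107]
154 [131 132 134 133 132 132 129 128 129 131 140 152 160 166 160 142 126 114 106 105 110 118 120 118 117 118 116 115 118 133 155 155 132 115 110 109 107 107 106 106 107 108]
158 [126 125 124 125 125 125 125 126 130 145 161 165 152 134 119 108 102 102 108 115 118 119 120 121 120 120 120 130 146 146 124 110 108 106 102 100  98  97  95  94  95  96]
162 [119 110 109 108 108 110 123 144 159 157 140 124 111 104 100  99 102 102 101 100 100 102 108 113 117 127 143 145 126 114 115 106  97  95  96  96  97  99  98  98  99 102]
166 [113 114 113 113 114 117 129 137 129 116 107 102 105 113 118 118 115 113 113 114 115 116 116 123 135 140 127 115 114 114 114 116 118 119 119 116 115 114 113 111 110 111]
170 [119 119 119 120 124 125 124 120 116 115 114 115 117 120 122 122 122 122 122 122 122 129 146 159 148 130 124 124 128 131 129 126 123 122 121 118 117 119 125 128 133 145]
174 [175 144 125 120 121 122 122 122 122 123 124 124 126 126 127 129 130 130 130 129 131 137 140 128 117 116 120 123 123 121 117 119 119 118 124 143 171 189 194 192 186 175]
```

```bash
python3 - <<'E'
from h import *
np.set_printoptions(linewidth=220,precision=4,suppress=True)
print("rim side",atz("side",(232.9,255.9),.139))
im=read_camera("top")
p=proj("top",[HOL,HOL*[1,1,0]+[0,0,.006]]).round(1);print(p.tolist())
ring=[HOL+.017*np.array([np.cos(a),np.sin(a),0]) for a in np.arange(4)*np.pi/2];print(proj("top",ring).round(1).tolist())
r,c=p[0].astype(int)
for k in range(r-10,r+11): print(k,im[k,c-12:c+13].astype(int).sum(1)//3)
print(c-12)
s=im[r-28:r+28,c-28:c+28,::-1]; s2=read_camera("side")[210:310,220:300,::-1]
s=cv2.resize(s,(560,560),interpolation=cv2.INTER_CUBIC)
cv2.imwrite("pics/h.png",s)
E
```

```text
rim side [0.5743 0.1707 0.139 ]
[[211.4, 180.3], [217.2, 186.4]]
[[205.7, 180.5], [211.4, 174.5], [217.2, 180.1], [211.5, 186.1]]
201 [ 97  96  96  96  96  97  99  99  96  92  87  87  88  89  86  85  89  93  94  95  97 100 103 105 103]
202 [63 61 62 58 53 53 53 53 52 51 51 52 52 53 53 53 53 55 55 55 55 56 58 58 57]
203 [97 97 95 91 87 87 87 86 86 85 86 86 86 85 84 85 87 88 86 86 85 87 93 96 96]
204 [114 111 108 105 103 105 104 103 105 104 107 108 106 105 106 109 113 113 112 113 110 113 120 123 124]
205 [113 108 103  99 103 106 104 102 104 106 105 105 107 107 108 118 125 127 127 125 122 124 130 130 129]
206 [106 103  98  96  99 104 103 102 102 105 106  95  85  84 101 120 121 124 128 127 124 118 124 128 129]
207 [101 102 100  98  97  99  99  97 104  97  85  73  57  54  79  94 109 115 119 123 121 117 120 116 117]
208 [106 110 110 106 101  98  95 100  99  75  50  45  42  40  46  52  81 104 113 115 115 115 121 116 117]
209 [114 119 122 116 109 103  97  99  85  52  39  30  30  30  32  35  50  97 104 106 108 109 113 119 123]
210 [124 129 131 129 122 115 106  89  69  46  31  30  30  30  30  
[... 509 characters left out ...]
 54  40  35  36  38  71  83  63  38  30  30  31  46  67  68]
216 [168 150 149 148 147 145 143 127 110 105  98  86  72  86 103  95  69  43  28  31  29  29  29  58  66]
217 [157 148 146 145 146 146 145 128 113 117 114  94  70  77  89  73  40  31  31  31  31  31  29  49  56]
218 [141 142 142 140 142 143 142 129 121 165 180 133  65  40  32  30  29  30  31  31  31  30  34  49  51]
219 [140 143 143 140 140 139 137 125 137 195 216 159  66  52  36  30  31  30  30  31  31  29  42  49  48]
220 [141 142 142 138 137 136 136 119 125 159 172 140  85  65  73  59  30  29  30  31  31  37  48  49  51]
221 [140 141 138 135 133 134 136 129 116 117 122 122 100  71  76  88  69  38  36  39  46  47  49  51  57]
168
```

```bash
cat >> h.py <<'E'
H2=np.array([.574,.1765,.139])
def hg(d,lat,p): return H2+lat*FX-d*Z+L*A(p)-OFF*TX(p)
E
python3 -c "
from h import *
go(hg(-.06,.003,.53),hg(-.02,.003,.53),hg(.012,.003,.53))"
```

```text
t 15.15 tcp [0.4395 0.027  0.3678] feed [-0.1449  0.0004] f [-0.2 -0.5 -1.7] w 0.323 tilt [ 0.021 -0.006 -1.   ]
[-17.63  -0.96   2.18] turn 0.1
[-17.63  -0.87   6.18] turn 0.1
[-17.64  -0.8    9.38] turn 0.1
```

carry_out:
  deltas:
    - [[-4, -0.2, 0], 0]
    - [[-8, -0.5, 0.5], 0]
    - [[-12.5, -0.7, 1.5], 0]
    - [[-16.5, -0.9, 2.2], 0]
    - [[-17.6, -0.9, 3], 0]
    - [[-17.6, -0.9, 4.5], 0]
    - [[-17.6, -0.9, 5.8], 0]
    - [[-17.6, -0.9, 5.8], 0]

```text
t: 16.15
eef_pos: [0.4886, 0.1942, 0.3083]
tool_rot: [0.005, -0.621, 0.783, -0.009]
contact_force: [-0.2, 0.1, -1.9]
gripper_width: 0.319
```

```bash
python3 - <<'E'
from h import *
go(hg(-.02,.003,.53),hg(.012,.003,.53))
im=read_camera('side')[:,:,::-1]; a=im[120:250,220:330]; a=cv2.resize(a,None,fx=4.5,fy=4.5,interpolation=cv2.INTER_CUBIC)
cv2.imwrite("pics/s11.png",a)
E
```

```text
t 16.15 tcp [0.4886 0.1942 0.3083] feed [-0.1353  0.1744] f [-0.2  0.1 -1.9] w 0.319 tilt [ 0.019 -0.008 -1.   ]
[-0.23  0.01  0.23] turn 0.0
[-0.24  0.08  3.43] turn 0.0
```

View pics/s11.png

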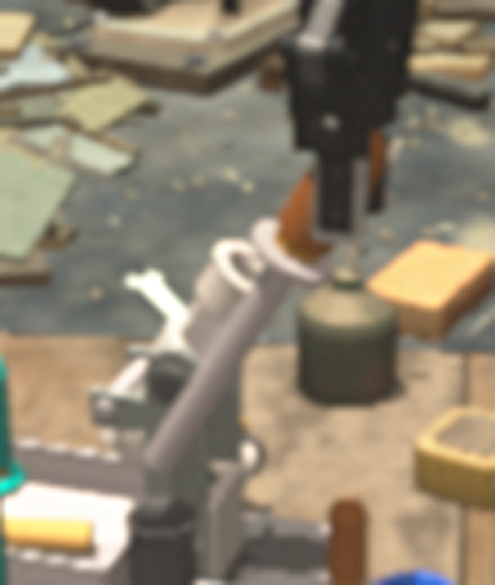

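The tip (163,463) is directly over the sleeve rim (163,518), the dowel lies flat in the tray, and the tube is still tipped. I'll lower the tip into the flare.

carry_out:
  deltas:
    - [[-0.2, -0.1, 1], 0]
    - [[-0.2, -0.1, 2], 0]
    - [[-0.2, -0.1, 2.8], 0]
    - [[-0.2, -0.1, 3.3], 0]
    - [[-0.2, -0.1, 3.3], 0]

```text
t: 16.82
eef_pos: [0.491, 0.1962, 0.2759]
tool_rot: [0.006, -0.621, 0.783, -0.009]
contact_force: [-0.2, 0.0, -2.1]
gripper_width: 0.323
```

```bash
python3 - <<'E'
from h import *
go(*[hg(.014,.002,p) for p in(.53,.4,.27,.13,0,-.05)])
E
```

```text
t 16.82 tcp [0.491  0.1962 0.2759] feed [-0.1334  0.1769] f [-0.2  0.  -2.1] w 0.323 tilt [ 0.02  -0.007 -1.   ]
[0.02 0.3  0.38] turn 0.1
[ 0.02 -1.7  -0.62] turn 0.1
[ 0.02 -3.82 -1.36] turn 0.1
[ 0.03 -6.19 -1.84] turn 0.1
[ 0.03 -8.42 -1.98] turn 0.1
[ 0.03 -9.28 -1.96] turn 0.1
```

carry_out:
  deltas:
    - [[0, -0.3, 0.2], 0]
    - [[0, -1.5, -0.5], 0]
    - [[0, -2.7, -0.9], 0]
    - [[0, -3.8, -1.3], 0]
    - [[0, -5, -1.6], 0]
    - [[0, -6.2, -1.8], 0]
    - [[0, -7.4, -1.9], 0]
    - [[0, -8.5, -1.9], 0]
    - [[0, -8.9, -1.9], 0]
    - [[0, -8.9, -1.9], 0]

```text
t: 18.08
eef_pos: [0.5774, 0.1759, 0.2964]
tool_rot: [0.005, -0.621, 0.783, -0.009]
contact_force: [-0.7, -0.5, -2.8]
gripper_width: 0.32
```

```bash
python3 - <<'E'
from h import *
go(hg(.014,0,0),hg(.06,0,0),hg(.129,0,0))
t=readout.get_obs()["eef_pos"]
print([ (p,proj("side",[t+.0035*FX-d*A(p) for d in(.05,.1,.14)]).round(1).tolist()) for p in (0,.1,.2)])
im=read_camera('side').astype(int); np.set_printoptions(linewidth=220)
for r in range(185,242,4): print(r,im[r,242:272].sum(1)//3)
E
```

```text
t 18.07 tcp [0.5774 0.1759 0.2964] feed [-0.0446  0.1768] f [-0.7 -0.5 -2.8] w 0.32 tilt [ 0.019 -0.007 -1.   ]
[ 0.02  0.69 -0.12] turn 0.0
[0.   0.79 4.48] turn 0.0
[-1.000e-02  9.300e-01  1.138e+01] turn 0.0
[(0, [[186.3, 251.3], [209.0, 251.9], [226.4, 252.3]]), (0.1, [[185.9, 248.9], [208.1, 247.3], [225.0, 246.1]]), (0.2, [[185.3, 246.6], [206.7, 242.8], [223.1, 239.9]])]
185 [119 102 105 114 119 117 113 112 115 116 116 116 113 121 148 173 167 136 113 111 125 157 189 198 190 180 170 158 148 135]
189 [100 102 106 110 116 116 112 104 106 112 114 112 107 120 186 246 254 254 252 233 202 175 153 146 149 148 144 138 132 128]
193 [115 116 116 116 116 115 110 105 106 112 114 114 108 118 175 238 250 242 207 158 142 142 144 144 147 154 159 166 172 175]
197 [143 139 135 130 127 122 115 110 108 112 115 113 110 112 145 186 209 215 207 194 171 151 147 153 162 172 180 182 169 140]
201 [155 152 146 139 140 148 154 138 115 110 114 115 111 106 104 108 110 107 104 100 106 124 152 180 197 187 155 131 125 118]
205 [182 179 195 224 242 242 219 156 111 108 113 115 113 105  93  74  67  68  72  78  87 
[... 470 characters left out ...]
5 108  98  90  87  86  85  86  87  87  90  91  92  94  94  92  91  89]
225 [131 130 131 132 132 132 132 128 125 126 126 124 117 109 100  91  87  86  86  86  86  87  89  87  81  93 117 135 139 136]
229 [166 154 146 144 139 135 131 124 121 123 126 125 119 110  99  91  86  84  86  87  88  86  85  89 107 130 139 132 117 107]
233 [251 251 251 252 252 246 206 141 112 118 126 125 119 111 100  87  70  63  63  63  65  76  85  96 113 125 116 104 104 105]
237 [251 252 251 252 250 236 170 106  96 111 120 120 114 105  95  81  67  60  59  59  63  78  92  97 104 115 110 104 105 104]
241 [228 241 243 242 233 187 116  66  57  58  61  62  61  60  60  60  60  60  58  59  68  88 102 100 106 115 110 104 105 103]
```

The rod is upright again and its tip is inside the rim, about 7 mm towards +x of centre. I'll centre it and lower.

carry_out:
  deltas:
    - [[0, 0.3, 0], 0]
    - [[0, 0.7, 0], 0]
    - [[0, 0.7, 1], 0]
    - [[0, 0.75, 2.2], 0]
    - [[0, 0.8, 3.4], 0]
    - [[0, 0.8, 4.5], 0]
    - [[0, 0.8, 4.5], 0]

```text
t: 19.0
eef_pos: [0.5697, 0.177, 0.2499]
tool_rot: [0.004, -0.622, 0.783, -0.009]
contact_force: [1.2, 0.2, -1.3]
gripper_width: 0.324
```

```bash
python3 - <<'E'
from h import *
go(hg(.06,0,0),hg(.129,0,0))
im=read_camera('side').astype(int); np.set_printoptions(linewidth=220)
for r in range(213,242,4): print(r,im[r,242:272].sum(1)//3)
E
```

```text
t 19.0 tcp [0.5697 0.177  0.2499] feed [-0.0524  0.1762] f [ 1.2  0.2 -1.3] w 0.324 tilt [ 0.017 -0.008 -1.   ]
[-0.04 -0.08 -0.15] turn 0.1
[-0.07  0.05  6.74] turn 0.1
213 [100  97  92  91  94  96  97  96  97  97  96  98 105 113 115 115 111 106  96  89  90  95  98  93  84  84  87  86  86  85]
217 [179 192 187 165 141 143 155 159 154 144 117 100 105 111 115 116 111 106  97  89  86  88  90  90  85  84  86  87  85  86]
221 [162 180 196 193 163 136 129 129 128 119 107 100 104 110 116 116 113 107  98  89  87  86  91  91  92  94  95  92  91  90]
225 [131 131 131 132 133 133 133 133 131 124 110 100 103 111 115 115 113 107  98  89  86  87  89  86  83  94 117 135 140 137]
229 [168 154 148 144 140 135 133 129 128 123 111 100 103 111 115 115 112 107  99  90  88  87  85  89 107 131 139 132 118 107]
233 [251 251 251 252 252 246 207 139  96  83  85  90 101 110 115 116 114 107  95  76  67  75  87  96 112 126 115 105 105 105]
237 [252 252 252 252 250 237 171 102  77  74  79  92 111 118 113 109 107  95  79  66  64  78  94  98 107 115 111 105 104 105]
241 [229 242 243 242 233 188 116  66  58  59  61  61  61  60  60  60  61  60  58  58  69  89 102 101 106 115 110 105 104 105]
```

Centred (shaft at column 256, sleeve at 256) and free. Lowering to seat.

carry_out:
  deltas:
    - [[0, 0, 1.2], 0]
    - [[0, 0, 2.6], 0]
    - [[0, 0.05, 4], 0]
    - [[0, 0.05, 5.3], 0]
    - [[0, 0.05, 6.3], 0]
    - [[0, 0.05, 6.8], 0]
    - [[0, 0.05, 7], 0]
    - [[0, 0.05, 7], 0]

```text
t: 20.05
eef_pos: [0.5712, 0.177, 0.1813]
tool_rot: [0.005, -0.622, 0.783, -0.009]
contact_force: [-0.5, 0.3, -1.1]
gripper_width: 0.319
```

```bash
python3 - <<'E'
from h import *
go(hg(.129,0,0))
im=read_camera('side').astype(int); np.set_printoptions(linewidth=220)
for r in range(217,246,2): print(r,im[r,242:272].sum(1)//3)
E
```

```text
t 20.05 tcp [0.5712 0.177  0.1813] feed [-0.051   0.1765] f [-0.5  0.3 -1.1] w 0.319 tilt [ 0.019 -0.007 -1.   ]
[-0.02  0.06 -0.12] turn 0.1
217 [180 194 189 166 142 134 121  82  49  44  45  46  44  52  77  99  97  81  69  62  58  54  68  82  84  84  87  87  87  85]
219 [164 162 160 145 131 126 109  73  47  44  46  46  46  53  78 100  97  81  68  62  57  57  71  84  85  85  86  87  86  85]
221 [162 181 198 194 164 135 109  73  47  44  47  45  46  52  77  99  98  82  69  63  65  71  85  92  92  94  94  92  91  89]
223 [132 131 131 133 133 127 112  78  52  44  45  45  45  51  76 100  99  83  69  65  67  76  85  92 109 138 156 160 155 146]
225 [132 132 133 133 134 132 120  95  71  62  58  53  51  58  81 100  98  83  70  64  68  76  86  86  82  94 119 136 140 136]
227 [127 128 128 128 128 129 129 121 104  94  92  95  96  98 101 101  93  77  68  64  69  79  87  88  89 103 124 136 134 122]
229 [168 155 148 145 141 147 172 190 168 113  77  73  76  79  79  78  74  69  68  73  91 107 103  96 108 131 140 134 118 107]
231 [252 251 251 250 246 235 236 240 220 152  88  72  72  72  72  73  73  75
[... 231 characters left out ...]
2 122 123 123 123 123 123 122 120 114 104  98 106 118 111 105 105 105]
237 [252 252 252 252 251 237 170 111 107 113 112 112 117 118 118 118 116 114 108 102  95  92  95  97 105 116 111 105 104 106]
239 [253 253 252 252 251 238 168  90  61  62  67  71  75  75  76  75  74  70  65  61  68  87  99 100 106 116 111 105 105 106]
241 [230 242 244 243 234 189 116  66  58  59  59  59  60  60  60  61  59  59  57  58  68  89 104 101 107 116 110 105 106 104]
243 [235 243 242 223 163 104  74  62  62  63  64  63  61  61  60  62  60  59  58  56  61  74  88  97 107 116 111 106 104  98]
245 [228 226 187 129  98  90  79  67  63  63  65  63  61  61  61  61  60  60  58  57  57  70  87  96 107 115 111 103  94  78]
```

carry_out:
  deltas:
    - [[0, 0, 0.2], 0]
    - [[0, 0, 0.4], 0]
    - [[0, 0, 0.6], 0]
    - [[0, 0, 0.6], 0]

```text
t: 20.6
eef_pos: [0.5725, 0.177, 0.1802]
tool_rot: [0.007, -0.621, 0.784, -0.01]
contact_force: [-12.7, -6.5, 31.2]
gripper_width: 0.318
```

Seated: a 31 N reaction at the original height. Release and rise.

carry_out:
  deltas:
    - [[0, 0, -0.1], 0]
    - [[0, 0, -0.1], 0]
    - [[0, 0, -0.1], 0]
  hand: 1

```text
t: 20.98
eef_pos: [0.5724, 0.1771, 0.1809]
tool_rot: [0.007, -0.621, 0.784, -0.01]
contact_force: [0.1, 0.4, 0.6]
gripper_width: 0.936
```

carry_out:
  deltas:
    - [[0, 0, -2], 0]
    - [[0, 0, -6], 0]
    - [[0, 0, -11], 0]
    - [[0, 0, -15], 0]
    - [[0, 3, -17], 0]
    - [[0, 8, -18], 0]
    - [[0, 11, -18], 0]

```text
t: 21.85
eef_pos: [0.4594, 0.205, 0.3604]
tool_rot: [0.008, -0.622, 0.783, -0.011]
contact_force: [0.5, -0.6, 0.9]
gripper_width: 1.0
```

```bash
python3 - <<'E'
from h import *
go()
for n in("side","top"):
    im=read_camera(n)
    for q in("rod_handle","tube_mouth","dowel_center","oil_can","tape_measure"):
        print(n,q,[(np.round(d["centre"],1).tolist(),round(d["score"],2)) for d in models.spot_in(q,n)][:4])
    if n=="side":
        b=cv2.imread("pics/s2.png"); cur=cv2.resize(im[160:310,200:400,::-1],None,fx=4,fy=4,interpolation=cv2.INTER_CUBIC)
        for nm,(x0,y0,x1,y1) in dict(rod=(185,165,262,550),can=(340,75,440,200),tape=(445,195,520,290),green=(30,150,105,220)).items():
            t=b[y0:y1,x0:x1]; w=cur[max(0,y0-40):y1+40,max(0,x0-40):x1+40]
            r=cv2.minMaxLoc(cv2.matchTemplate(w,t,cv2.TM_CCOEFF_NORMED)); print(nm,round(r[1],3),"shift px",[(r[3][0]-min(40,x0))/4,(r[3][1]-min(40,y0))/4])
    else:
        im=im.astype(int)
        for r in range(209,228,2): print(r,im[r,230:256].sum(1)//3)
E
```

```text
t 21.85 tcp [0.4594 0.205  0.3604] feed [-0.1662  0.1783] f [ 0.5 -0.6  0.9] w 1.0 tilt [ 0.026 -0.007 -1.   ]
side rod_handle [([227.0, 216.8], 0.75), ([222.2, 252.2], 0.65), ([249.7, 295.7], 0.57)]
side tube_mouth [([188.4, 269.1], 0.62), ([232.6, 247.9], 0.47)]
side dowel_center [([238.3, 232.7], 0.44)]
side oil_can [([194.9, 297.4], 0.88)]
side tape_measure [([219.7, 323.8], 0.57)]
rod 0.988 shift px [0.25, 0.0]
can 0.999 shift px [0.0, 0.0]
tape 1.0 shift px [0.0, 0.0]
green 1.0 shift px [0.0, 0.0]
top rod_handle [([209.4, 180.3], 0.61), ([180.8, 192.2], 0.43)]
top tube_mouth [([213.0, 240.1], 0.43)]
top dowel_center []
top oil_can [([237.0, 325.0], 0.67), ([212.4, 240.8], 0.52), ([185.2, 242.0], 0.32)]
top tape_measure [([263.9, 284.3], 0.57)]
209 [ 78  74 128 149  95 134 187 173 147 140 144 149 151 152 153 152 147 138
 177 185 122 127 122 147 113  70]
211 [196 175 130 114  69  56 120 150 179 178 183 185 176 158 143 139 134 119
 135 194 154 204 183 171 139 112]
213 [178 171 102  59  94 177 203 206 176 159 163 165 178 200 191 183 142 117
 137 185 137 125 151 130 147 115]
215 [103 115  90 128 195 192 135  98 117 131 141 147 150 141 138 193 202 148
 102 125 159 131 126  80  51  64]
217 [183 126 117 192 207 147  97  97 143 145 146 149 147 143 133 127 192 205
 136 150 136  89  78  54  55  63]
219 [164 181 190 203 207 167 158 137 138 148 146 156 151 143 117 146 198 205
 145 154 121  66  45  49  53  55]
221 [134 145 146 138 193 208 203 196 181 170 157 148 154 169 171 181 201 191
 123 121  81  49  57  78  72  62]
223 [125 125 124 124 139 175 198 208 206 210 211 213 210 199 205 206 174 101
  65  66  64  60  90 101 108 131]
225 [124 124 124 124 124 124 131 150 164 173 176 177 169 151 128  81  60  60
  65  66  65  89 107 105  99 111]
227 [124 123 123 122 122 122 121 121 122 123 122 122  83  65  66  66  67  65
  66  66  66  65  63  84  98  83]
```

The tube's ring is unchanged from fully tipped, the rod matches its starting picture, and the bystanders show zero shift. Handing in.

```bash
python3 -c "
from station import bot
print(bot.hand_in())"
```

```text
the job is handed in; nothing more can be done
None
```

The job is done and handed in at about t = 22 s, well inside the 58 s limit; no verdict was reported.

**What I did:**
- I tipped the tube onto its stop by pushing the collar with closed fingers.
- I took the orange-handled rod from the dark sleeve and put its tip into the mouth. The tool cannot tilt, so I let the rod turn in the pads to match the tube's lean.
- I pressed the rod down until the flange met the mouth, and the dowel dropped into the tray.
- I drew the rod out, stood it upright again in the sleeve's flare, lowered it until the flange seated, let go and moved clear.

**What the last checks showed:**
- **Tube:** the final top picture matches the earlier fully tipped one and the ring position predicted for 0.55 rad.
- **Dowel:** it lies in the tray. I saw this in the side picture, and the network found it there again at the end (score 0.44). The network did not report it in the top view.
- **Rod:** it is back in the sleeve, within 0.25 px of its starting picture in the side view.
- **Oil can and tape measure:** no shift in the side view.

**Forces:** the highest readings I saw were about 37 N at the tube's stop, 32 N at the flange and 34 N when seating the rod. These are readings at the end of each move, so brief peaks in between could have been higher.

**Disagreement:** the two cameras differed by about 7 mm on the sleeve's y position. I went with a value close to the top view's, and the rod went in without resistance.

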